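# Swing the green filter to the pointer and start the reading

## Robot

A 6-joint arm with a two-finger parallel gripper is mounted at the origin on a cart in front of the work surface, level with it; the furniture and walls round the work are solid. World frame = base frame: x ahead of the robot, y to its left, z up, the work surface at z = 0. Lengths are in m, angles in rad, forces in N, time in s.
With the tool pointing down it reaches from about 0.225 to 0.875 m from the base axis. Payload 3.4 kg.
Tool frame: the origin (TCP) lies at the very end of the fingers, on their centre line; the grasp point (between the pads) lies 19 mm behind it; z points along the fingers, y is the direction in which the jaws open and shut (so a half turn about z gives the same grasp; the last joint's range is limited). The gripper opens to 85 mm and grips with 20 to 120 N. Pads are 22 mm wide; open, the fingers measure 114 mm over their backs; the gripper's body (76 mm by 85 mm) begins 54 mm behind the grasp point. The pads swing forward as they close: fully open they stand 13 mm farther back than shut.
Start: joints at [-1.339, 0.276, 1.505, -0, 1.361, -0.121], TCP at [0.199, -0.54, 0.202] pointing down, gripper open.
Joint ranges: [-2.89, 2.89], [-0.75, 2.08], [0.22, 2.7], [-1.18, 4.32], [0.11, 2.71], [-2.7, 2.7]. Speed limits (rad/s): [2.57, 2.57, 3.14, 3.14, 3.14, 3.14].

## Interface

Orientations are given as a unit quaternion [w, x, y, z].
In Python, from rig import manip, viewer, job gives the robot as it stands.
- The arm moves only by the shell command python3 -m crank 'ROWS' [OPENING] [FORCE]. ROWS is JSON, a list of rows, each a list of 6 numbers: the shift along the tool's x, y, z in m, then the turn, a rotation vector about the tool's x, y, z in degrees. In form: [[dx, dy, dz, rx, ry, rz], ...]. A call has 1 to 20 rows; each row is the pose to reach, as a shift and turn from the pose measured when the call began, along the tool's axes at that moment; what a row does not reach only later rows make up. A row lasts 1/8 s, in which the tool goes at most 62.5 mm and 10.7 degrees, less where a joint would pass 70% of its speed; a pose out of reach is approached as far as the arm can. A call with a gripper value outside its range is refused whole. OPENING is the opening, from 0 (shut) to 1 (fully open), set as the call begins (- or left out, the last holds). The fingers move at their own pace and stop on an object; FORCE is the grip in N (left out, the last holds). Time passes only in rows, so rows that repeat a pose let the fingers close. It gives the time, the measured TCP pose, the force and the opening at its end, in the units of the state.
- manip.get_state(): the state, without advancing time (a new reading comes with each control period).
- viewer.get_image(name): name is "scene" or "top" or "wrist"; returns a dict with "frame" (480x640x3 uint8, blue, green, red), "range_z" (480x640 float32, m along the optical axis (not along the pixel's ray), 0 where there is no reading), "intrinsics" (3x3 intrinsics, pixels), "D" ([k1, k2, p1, p2, k3] as OpenCV has them; the pictures are not rectified), "world_from_camera" (4x4, takes a point from camera to world coordinates); the wrist camera has in their place "mount" (4x4, takes a point from camera to tool coordinates, whose origin is the TCP and whose axes are the flange's). Camera axes: x right, y up, looking along -z (the intrinsics and any distortion apply to the point x, -y, -z); pixel columns grow to the right and rows downward; lengths in m; the calibration is good to about 2 mm. A picture is of the moment at which its call begins: read the wrist's pose just before it.
- job.sign_off(): hands the job in, once; it reports no verdict.
The state is a dict: "clock": time; "qpos": joint angles; "qd": joint speeds; "effort": joint torques, N m; "position": TCP position; "ee_rot": TCP orientation; "contact_force": force on the tool from outside, world axes, zero at the start; "moment": the same for the moment, N m; "width": finger opening in m.
Only numpy, scipy, OpenCV 4.12 (cv2) and the standard library are available. Lean on these libraries where they do the work, as an engineer would, in place of code of your own. Each camera call takes 0.05 s, during which the arm holds its last target. There are 200 camera calls.

## Task

On the filter selector unit, push the upright coloured tabs sideways with a fingertip to turn the turret until the green tab stands in line with the white pointer, and only then press the orange button right down and let it come up again. Push gently: do not pinch or lift anything, do not shove the unit along the bench, and leave the things round it where they are.

Things in the scene. Friction and masses are not known exactly. Their poses are not given: they have to be found in the camera images.
- filter_unit: optical filter selector unit, 1.6 kg, standing loose on four rubber feet: white housing 180 (x) x 200 (y) x 45 mm high, with a silver turret disc (124 mm across, its top 57 mm above the bench) and an orange push button on its top. Origin: centre of the underside; x points to the side away from the robot, y to the left, z up
- turret_axis (a point): point on the upright axis of the turret, 85 mm above the bench, at the level of the tab tops. The hub in the middle of the disc is 24 mm across and ends 63 mm above the bench; the rest of the disc is flat but for the tabs
- index (a point): point 85 mm above the bench and 54 mm from the turret axis, on the line from the axis to the white pointer (a triangle on a black plate, 34 x 40 mm, top 55 mm above the bench, beside the disc on the robot's side). A filter is in the light path when its tab stands at this point
- green_tab (a point): centre of the top of the green tab, 85 mm above the bench, 54 mm from the turret axis. The tab stands upright at the rim of the disc beside the round green filter: 7 mm thick along the rim, 16 mm long from the axis outward, 28 mm high from the disc's top. The four tabs stand 90 degrees apart (counter-clockwise from above: green, red, blue, yellow)
- red_tab (a point): centre of the top of the red tab, 85 mm above the bench, 54 mm from the turret axis. The tab stands upright at the rim of the disc beside the round red filter: 7 mm thick along the rim, 16 mm long from the axis outward, 28 mm high from the disc's top. The four tabs stand 90 degrees apart (counter-clockwise from above: green, red, blue, yellow)
- blue_tab (a point): centre of the top of the blue tab, 85 mm above the bench, 54 mm from the turret axis. The tab stands upright at the rim of the disc beside the round blue filter: 7 mm thick along the rim, 16 mm long from the axis outward, 28 mm high from the disc's top. The four tabs stand 90 degrees apart (counter-clockwise from above: green, red, blue, yellow)
- yellow_tab (a point): centre of the top of the yellow tab, 85 mm above the bench, 54 mm from the turret axis. The tab stands upright at the rim of the disc beside the round yellow filter: 7 mm thick along the rim, 16 mm long from the axis outward, 28 mm high from the disc's top. The four tabs stand 90 degrees apart (counter-clockwise from above: green, red, blue, yellow)
- turret (a joint): turn of the turret, counter-clockwise from above positive, rad; at 0 (or any whole turn) the green tab stands at the pointer. It turns without end both ways, has no clicks, takes about 1.3 N sideways on a tab and stays where it is left
- start_button_top (a point): centre of the top of the orange start button (28 mm across), at the right corner of the unit on the robot's side; it moves down with the button
- start_button (a joint): travel of the start button, m: 0 up, 0.006 fully down; springs back by itself; fully down takes 5 N
- solder_spool: reel of solder wire, 64 mm across, 40 mm high; a bystander, origin at its underside
- label_box: small brown card box, 55 x 85 x 35 mm high; a bystander, origin at its underside
- elec_tape: roll of black tape, 62 mm across, 20 mm high; a bystander, origin at its underside
- gauge_block: steel block with two holes, 25 x 50 x 20 mm high; a bystander, origin at its underside

How it is judged:
On the way, in this order (a step that is already met when the one before it is completed fails the run):
1. the turret stands still with the green tab at the pointer (horizontal distance between green_tab and index below 0.007 m and velocity of joint turret between -0.1 and 0.1 rad/s and value of joint start_button below 0.001 m), for 0.2 s.
2. the orange button is pressed down with the green tab at the pointer (horizontal distance between green_tab and index below 0.007 m and value of joint start_button above 0.0045 m), for 0.05 s.
At the end, for the whole second after the job is handed in: the green tab is within 7 mm of the pointer's index point, measured level, the turret is still, the button is up again, and the unit stands within 20 mm of where it was (horizontal distance between green_tab and index below 0.007 m and value of joint start_button below 0.001 m and velocity of joint turret between -0.05 and 0.05 rad/s and distance of filter_unit from where it was at the start of the episode below 0.02 m and linear speed of filter_unit below 0.01 m/s); the robot touches nothing.
It fails at once if the button is pressed while the green tab is not at the pointer (value of joint start_button above 0.003 m and horizontal distance between green_tab and index above 0.01 m).
It fails at once if the unit is shoved more than 20 mm or lifted (distance of filter_unit from where it was at the start of the episode above 0.02 m or distance of index from where it was at the start of the episode above 0.03 m or height (world z) of filter_unit above 0.01 m or angle between filter_unit's own z axis and vertical above 0.1 rad).
It fails at once if the turret is pinched or pushed with more than 25 N (contact force between the fingers and turret above 25 N).
It fails at once if a bystander is moved more than 25 mm (distance of any of solder_spool, label_box, elec_tape, gauge_block from where it was at the start of the episode above 0.025 m).
It also fails if it takes over 54 s, if anything falls off the work surface, if the arm or the gripper's body presses on something with over 40 N, if the wrist force passes 120 N, or if a joint passes its speed limit or range.

## Working session

There is one attempt and no reset: what is moved stays moved. The work goes in short steps, Python scripts to look and compute and a shell command to move; the robot and the scene stay as the last step left them, time stands still between calls to the robot, and variables do not carry over. Pictures are saved under pics/ and viewed, about 8 in all and at most 12, crops included, and the job is handed in when it is done.

```bash
ls; mkdir -p pics; cat > h.py <<'E'
import numpy as np, cv2
from rig import manip, viewer, job
from scipy.spatial.transform import Rotation as R
def grab(n):
    s=manip.get_state(); im=viewer.get_image(n)
    if n=="wrist":
        q=s["ee_rot"]; T=np.eye(4); T[:3,:3]=R.from_quat([q[1],q[2],q[3],q[0]]).as_matrix(); T[:3,3]=s["position"]
        im["world_from_camera"]=T@np.array(im["mount"])
    return im
def ray(im,u,v):
    p=cv2.undistortPoints(np.array([[[u,v]]],float),np.array(im["intrinsics"]),np.array(im["D"]))[0,0]
    return np.array([p[0],-p[1],-1.])
def atz(im,u,v,z):
    W=np.array(im["world_from_camera"]); d=W[:3,:3]@ray(im,u,v); o=W[:3,3]
    return o+d*(z-o[2])/d[2]
def depth(im,u,v):
    W=np.array(im["world_from_camera"]); return W[:3,:3]@(ray(im,u,v)*im["range_z"][int(v),int(u)])+W[:3,3]
def proj(im,P):
    W=np.linalg.inv(np.array(im["world_from_camera"])); p=W[:3,:3]@np.array(P)+W[:3,3]; p=p*[1,-1,-1]
    return cv2.projectPoints(p.reshape(1,1,3),np.zeros(3),np.zeros(3),np.array(im["intrinsics"]),np.array(im["D"]))[0].ravel()
E
python3 - <<'E'
from h import *
import pickle
for n in ("top","scene"):
    im=grab(n); cv2.imwrite(f"pics/{n}0.png",im["frame"]); pickle.dump(im,open(n+"0.pkl","wb")); print(n,np.round(im["world_from_camera"],3).tolist())
print(manip.get_state())
E
```

```text
pics
top [[-0.006, 0.996, -0.091, 0.434], [-1.0, -0.006, -0.0, 0.049], [-0.001, 0.091, 0.996, 1.5], [0.0, 0.0, 0.0, 1.0]]
scene [[0.669, 0.29, -0.684, -0.33], [-0.743, 0.273, -0.611, -0.751], [0.009, 0.917, 0.398, 0.597], [0.0, 0.0, 0.0, 1.0]]
{'clock': 0.1, 'qpos': array([-1.33899756e+00,  2.76551683e-01,  1.50598385e+00, -1.53591183e-05,
        1.36072065e+00, -1.20993083e-01]), 'qd': array([ 1.89576604e-04, -7.74338607e-04, -2.03983971e-03, -8.26598241e-05,
       -2.34974974e-03,  9.05945568e-04]), 'effort': array([ 2.15711138e-03, -4.17696941e+01, -2.46404332e+01, -1.08411084e-04,
        5.81532033e-03,  1.12789607e-05]), 'position': array([ 0.19854756, -0.53908528,  0.20082394]), 'ee_rot': array([-8.30070354e-04,  9.84481915e-01,  1.75484092e-01, -5.35562967e-05]), 'contact_force': array([-0.35081474, -0.19451778,  0.25666174]), 'moment': array([-0.02254141, -0.04954288, -0.01351288]), 'width': 0.0856605416288577}
```

View pics/top0.png

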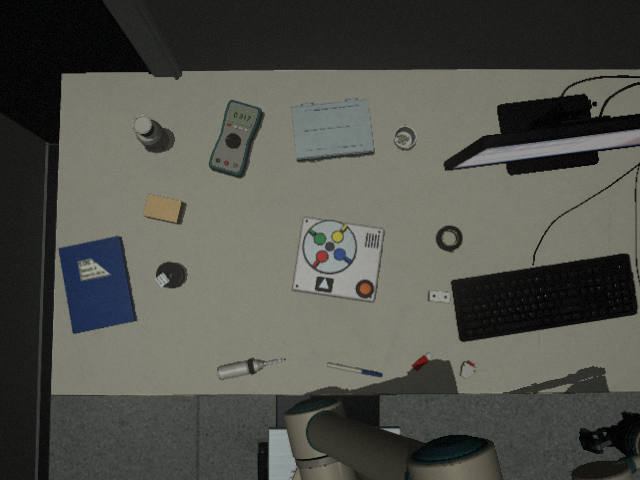

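The top view shows the unit around (338,258), with the disc at (330,246), pointer (324,284), button (365,289), and the green tab at the upper left of the disc. Next I'll enlarge it.

```bash
python3 - <<'E'
from h import *
a=cv2.imread("pics/top0.png")[210:310,285:395]
cv2.imwrite("pics/top0c.png",np.clip(cv2.resize(a,None,fx=6,fy=6,interpolation=cv2.INTER_CUBIC)*1.3,0,255).astype(np.uint8))
E
```

```text
(no output)
```

View pics/top0c.png

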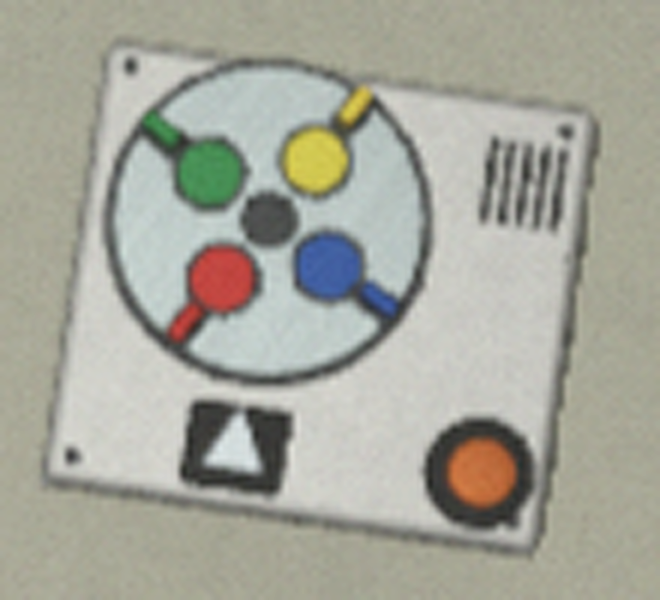

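```bash
python3 - <<'E'
from h import *
import pickle
im=pickle.load(open("top0.pkl","rb"))
f=lambda u,v:(285+(u+.5)/6-.5,210+(v+.5)/6-.5)
P=lambda u,v,z:atz(im,*f(u,v),z)
ax=P(268,220,.063); ax2=P(269,221,.057); print("axis",ax.round(4),ax2.round(4), "disc diam",np.linalg.norm(P(107,221,.057)-P(431,221,.057)))
pt=P(236,448,.055); print("pointer",pt.round(4)); 
ang=lambda p:np.degrees(np.arctan2(*(p-ax2)[1::-1]))
print("ptr ang",ang(pt))
for n,u,v in (("g",152,120),("r",178,338),("b",395,308),("y",364,95)):
    p=P(u,v,.085); print(n,p.round(4),np.linalg.norm((p-ax2)[:2]),ang(p))
b=P(482,471,.06); print("button",b.round(4),depth(im,*f(482,471)).round(4),depth(im,*f(350,500)).round(4),depth(im,*f(268,220)).round(4))
c=[P(*q,.045) for q in((110,42),(595,112),(530,553),(45,485))]
print(np.round(c,4).tolist()); print([np.linalg.norm(c[i]-c[i-1]).round(4) for i in range(4)],np.mean(c,0))
E
```

```text
axis [0.5841 0.0086 0.063 ] [0.5844 0.008  0.057 ] disc diam 0.1284856983307215
pointer [0.4945 0.0217 0.055 ]
ptr ang 171.32387075615094
g [0.6213 0.0541 0.085 ] 0.05904772759721518 51.293287770480624
r [0.536  0.0444 0.085 ] 0.060522695522838496 142.97492189824007
b [ 0.5472 -0.0398  0.085 ] 0.06054259002303121 -127.82559732874371
y [ 0.6307 -0.0287  0.085 ] 0.05905721097509113 -38.3884022422739
button [ 0.4847 -0.0749  0.06  ] [ 0.4844 -0.0741  0.0688] [ 0.474  -0.0235  0.0464] [0.5846 0.0084 0.0581]
[[0.6583, 0.0709, 0.045], [0.6288, -0.1234, 0.045], [0.4526, -0.0948, 0.045], [0.4807, 0.0975, 0.045]]
[np.float64(0.1795), np.float64(0.1966), np.float64(0.1785), np.float64(0.1943)] [ 0.55510279 -0.01244988  0.045     ]
```

```bash
cat >> h.py <<'E'
def rel(p,yaw):
    """shift (m, tool axes) and turn (deg about tool z) to a tool-down pose at p with tool x at world yaw (deg)"""
    s=manip.get_state(); q=s["ee_rot"]; r=R.from_quat([q[1],q[2],q[3],q[0]])
    d=r.inv().apply(np.array(p)-s["position"])
    c,sn=np.cos(np.radians(yaw)),np.sin(np.radians(yaw))
    t=R.from_matrix(np.array([[c,sn,0],[sn,-c,0],[0,0,-1]]).T)
    return [round(float(x),4) for x in d]+[round(float(x),1) for x in (r.inv()*t).as_rotvec(degrees=True)]
AX=np.array([.5845,.008])
def arc(phi,z,r=.054,yaw=None):
    a=np.radians(phi); return rel([AX[0]+r*np.cos(a),AX[1]+r*np.sin(a),z],phi if yaw is None else yaw)
E
python3 -c "
from h import *
print(arc(8,.13)); print(arc(8,.2))"
```

```text
[0.604, -0.3685, 0.0715, -0.1, -0.0, 12.2]
[0.604, -0.3686, 0.0015, -0.1, -0.0, 12.2]
```

```bash
python3 -m crank '[[0.03,-0.018,0,0,0,1],[0.08,-0.049,0,0,0,3],[0.13,-0.079,0,0,0,5],[0.18,-0.11,0,0,0,6],[0.23,-0.14,0,0,0,7],[0.28,-0.171,0,0,0,8],[0.33,-0.201,0,0,0,9],[0.38,-0.232,0,0,0,10],[0.43,-0.262,0,0,0,11],[0.48,-0.293,0,0,0,12],[0.53,-0.323,0,0,0,12],[0.58,-0.354,0,0,0,12.2],[0.604,-0.3685,0.02,0,0,12.2],[0.604,-0.3685,0.07,0,0,12.2],[0.604,-0.3685,0.0715,0,0,12.2],[0.604,-0.3685,0.0715,0,0,12.2]]' 0 20
python3 - <<'E'
from h import *
import pickle
im=grab("wrist"); cv2.imwrite("pics/w1.png",im["frame"]); pickle.dump(im,open("w1.pkl","wb"))
s=grab("scene"); cv2.imwrite("pics/s1.png",s["frame"])
print(arc(8,.068))
E
```

```text
clock: 2.1
position: [0.6385, 0.0152, 0.1309]
ee_rot: [-0.001, 0.998, 0.07, 0.0]
contact_force: [-0.1, -0.0, 0.2]
width: 0.0001
[-0.0016, -0.0008, 0.0643, -0.0, -0.2, -0.0]
```

View pics/w1.png

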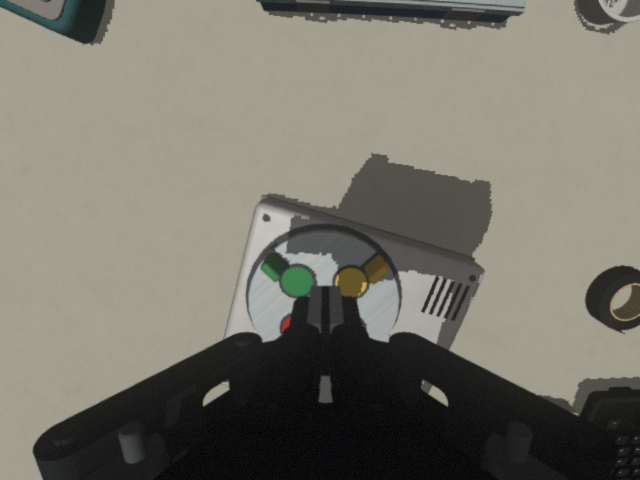

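The wrist view shows the shut fingertip (325,290) between the green tab (272,265) and the yellow tab (376,268), clear of both. I'll lower it there.

```bash
python3 -m crank '[[-0.0016,-0.0008,0.03,0,0,0],[-0.0016,-0.0008,0.055,0,0,0],[-0.0016,-0.0008,0.0643,0,0,0],[-0.0016,-0.0008,0.0643,0,0,0]]'
python3 -c "
from h import *
for p in range(14,105,6): print(p,arc(p,.068))"
```

```text
clock: 2.7
position: [0.6384, 0.0153, 0.0689]
ee_rot: [-0.0, 0.998, 0.069, 0.002]
contact_force: [-0.4, -0.5, 0.1]
width: 0.0002
14 [-0.0007, -0.0059, 0.0009, -0.0, -0.3, -6.1]
20 [-0.0016, -0.0115, 0.0009, -0.0, -0.3, -12.1]
26 [-0.003, -0.017, 0.0008, 0.0, -0.3, -18.1]
32 [-0.0051, -0.0222, 0.0008, 0.0, -0.3, -24.1]
38 [-0.0076, -0.0273, 0.0008, 0.0, -0.3, -30.1]
44 [-0.0107, -0.032, 0.0008, 0.1, -0.3, -36.1]
50 [-0.0143, -0.0364, 0.0008, 0.1, -0.3, -42.1]
56 [-0.0183, -0.0404, 0.0008, 0.1, -0.3, -48.1]
62 [-0.0227, -0.0439, 0.0008, 0.1, -0.3, -54.1]
68 [-0.0274, -0.047, 0.0007, 0.1, -0.3, -60.1]
74 [-0.0325, -0.0496, 0.0007, 0.1, -0.3, -66.1]
80 [-0.0377, -0.0516, 0.0007, 0.1, -0.3, -72.1]
86 [-0.0432, -0.0531, 0.0007, 0.2, -0.2, -78.1]
92 [-0.0488, -0.0539, 0.0007, 0.2, -0.2, -84.1]
98 [-0.0544, -0.0542, 0.0006, 0.2, -0.2, -90.1]
104 [-0.0601, -0.0539, 0.0006, 0.2, -0.2, -96.1]
```

```bash
python3 -m crank '[[-0.0007,-0.0059,0.0009,0,0,-6],[-0.0016,-0.0115,0.0009,0,0,-12],[-0.003,-0.017,0.0008,0,0,-18],[-0.0051,-0.0222,0.0008,0,0,-24],[-0.0076,-0.0273,0.0008,0,0,-30],[-0.0107,-0.032,0.0008,0,0,-36],[-0.0143,-0.0364,0.0008,0,0,-42],[-0.0183,-0.0404,0.0008,0,0,-48],[-0.0227,-0.0439,0.0008,0,0,-54],[-0.0274,-0.047,0.0007,0,0,-60],[-0.0325,-0.0496,0.0007,0,0,-66],[-0.0377,-0.0516,0.0007,0,0,-72],[-0.0432,-0.0531,0.0007,0,0,-78],[-0.0432,-0.0531,0.0007,0,0,-78],[-0.0432,-0.0531,0.0007,0,0,-78]]'
python3 - <<'E'
from h import *
t=grab("top")["frame"][210:310,285:395]; s=grab("scene"); 
import pickle; pickle.dump(s,open("s2.pkl","wb"))
p=proj(s,[.5845,.008,.07]); print(p)
x,y=int(p[0]),int(p[1]); c=s["frame"][max(0,y-65):y+65,max(0,x-65):x+65]
cv2.imwrite("pics/c2.png",np.hstack([cv2.resize(t,(400,364),interpolation=cv2.INTER_CUBIC),cv2.resize(c,(364,364),interpolation=cv2.INTER_CUBIC)]))
for p in range(92,150,6): print(p,arc(p,.068))
E
```

```text
clock: 4.58
position: [0.5893, 0.0618, 0.0691]
ee_rot: [0.002, 0.732, 0.681, 0.003]
contact_force: [0.8, -0.4, -0.2]
width: -0.0001
[337.11860168 243.47249143]
92 [-0.0003, -0.0063, 0.0005, 0.3, -0.1, -6.1]
98 [-0.0012, -0.0119, 0.0004, 0.3, -0.1, -12.1]
104 [-0.0027, -0.0174, 0.0004, 0.3, -0.0, -18.1]
110 [-0.0047, -0.0227, 0.0004, 0.3, -0.0, -24.1]
116 [-0.0073, -0.0277, 0.0003, 0.3, -0.0, -30.1]
122 [-0.0104, -0.0324, 0.0003, 0.3, 0.0, -36.1]
128 [-0.0139, -0.0368, 0.0003, 0.3, 0.0, -42.1]
134 [-0.0179, -0.0408, 0.0003, 0.3, 0.1, -48.1]
140 [-0.0223, -0.0443, 0.0002, 0.3, 0.1, -54.1]
146 [-0.0271, -0.0474, 0.0002, 0.3, 0.1, -60.1]
```

View pics/c2.png

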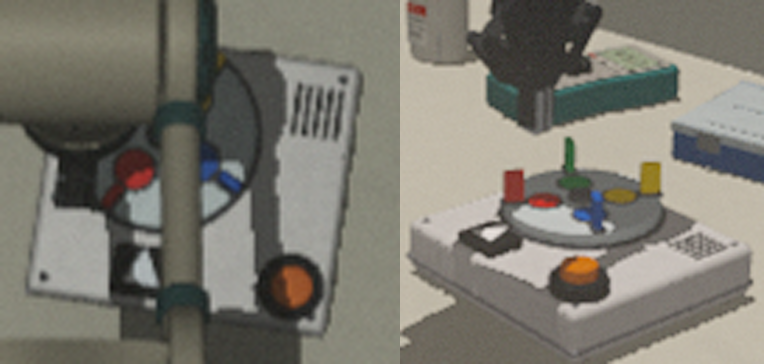

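```bash
python3 - <<'E'
from h import *
import pickle
s=pickle.load(open("s2.pkl","rb")); 
f=lambda P:((proj(s,P)-[337-65,243-65])*2.8+[400,0]).round()
st=manip.get_state(); print(st["position"],f(st["position"]))
for a in (51,141,231,321): print(a,f([.5845+.054*np.cos(np.radians(a)),.008+.054*np.sin(np.radians(a)),.085]))
for u,v in((540,120),(540,105),(515,185),(580,270)):
    x=(u-400)/2.8+272;y=v/2.8+178; print(depth(s,x,y).round(3))
t=grab("top"); print(proj(t,st["position"])) 
E
```

```text
[0.58896499 0.06179681 0.06851521] [534. 165.]
51 [570. 139.]
141 [514. 169.]
231 [596. 194.]
321 [651. 162.]
[0.581 0.049 0.113]
[0.584 0.052 0.123]
[0.541 0.039 0.073]
[ 0.475 -0.083  0.067]
[306.75188249 244.09919828]
```

```bash
python3 - <<'E'
from h import *
import pickle
im=pickle.load(open("w1.pkl","rb")); M=np.array(im["mount"]); print(M.round(3).tolist())
for u,v in ((315,289),(325,292),(335,289),(325,300),(325,320),(310,300),(341,300)):
    print(u,v,(M[:3,:3]@(ray(im,u,v)*im["range_z"][v,u])+M[:3,3]).round(4))
W=np.array(im["world_from_camera"])
print([depth(im,*p).round(4) for p in((290,283),(450,350),(300,100),(240,300))])
s=pickle.load(open("s2.pkl","rb")); print(s["range_z"][205:235:3,316:328:2].round(3))
st=manip.get_state(); print(st)
E
```

```text
[[0.0, 0.96, 0.279, 0.07], [1.0, -0.0, 0.001, -0.0], [0.001, 0.279, -0.96, -0.171], [0.0, 0.0, 0.0, 1.0]]
315 289 [ 0.0094 -0.0048 -0.0353]
325 292 [ 0.0106 -0.0004 -0.0412]
335 289 [ 0.0108  0.0039 -0.0384]
325 300 [ 0.0106 -0.0004 -0.0487]
325 320 [ 0.0099 -0.0004 -0.0636]
310 300 [ 0.0102 -0.0065 -0.0481]
341 300 [ 0.0061  0.0065 -0.0394]
[array([0.6012, 0.0385, 0.0579]), array([ 0.5228, -0.1332, -0.0013]), array([ 0.7426,  0.0519, -0.0012]), array([0.573 , 0.0799, 0.043 ])]
[[1.277 1.287 1.286 1.292 1.3   1.299]
 [1.277 1.29  1.291 1.289 1.3   1.302]
 [1.296 1.298 1.299 1.301 1.305 1.313]
 [1.304 1.301 1.301 1.299 1.308 1.32 ]
 [1.303 1.298 1.302 1.302 1.311 1.316]
 [1.311 1.308 1.305 1.305 1.308 1.585]
 [1.311 1.3   1.312 1.316 1.31  1.595]
 [1.583 1.575 1.316 1.577 1.576 1.574]
 [1.552 1.558 1.554 1.551 1.567 1.553]
 [1.542 1.536 1.539 1.542 1.538 1.534]]
{'clock': 4.725, 'qpos': array([-1.37134124e-02,  3.99320644e-01,  1.67017942e+00,  1.40593959e-03,
        1.06671988e+00,  5.71446455e-02]), 'qd': array([ 0.00100567,  0.00338122,  0.0048958 , -0.00027462, -0.00111767,
       -0.00454777]), 'effort': array([ 9.96193034e-03, -4.55472922e+01, -2.11033058e+01,  6.26943438e-03,
       -3.15521867e-02,  6.10757503e-03]), 'position': array([0.58876663, 0.06181735, 0.06831418]), 'ee_rot': array([0.00141259, 0.73193739, 0.68136632, 0.00236666]), 'contact_force': array([ 0.28702553, -0.18171989,  0.07981032]), 'moment': array([-0.01794483,  0.03147217, -0.06114311]), 'width': -7.567404782378015e-05}
```

```bash
python3 - <<'E'
from h import *
im=grab("wrist"); cv2.imwrite("pics/w3.png",im["frame"])
E
```

```text
(no output)
```

View pics/w3.png

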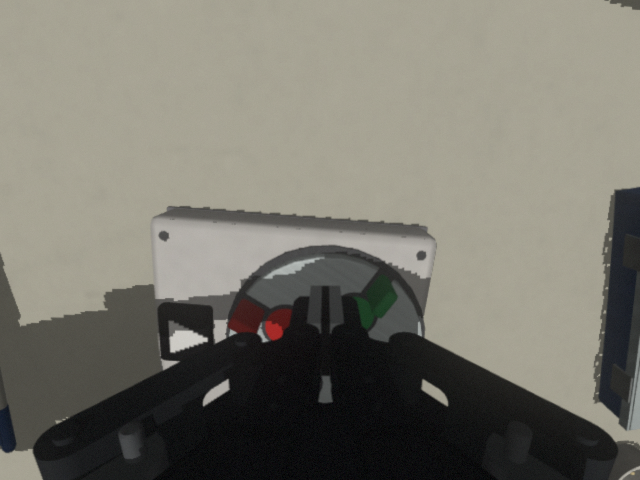

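The wrist view shows the fingers at (325,290), between the red tab (245,318) and the green tab (380,297). The turret hasn't turned. Both cameras put the real fingertip about 35 mm behind the reported TCP, so it passed over the tabs. I'll measure this offset and the linkage clearance before going lower.

```bash
python3 - <<'E'
from h import *
import pickle
im=pickle.load(open("w1.pkl","rb")); M=np.array(im["mount"])
T=lambda u,v:(M[:3,:3]@(ray(im,u,v)*im["range_z"][v,u])+M[:3,3])
pts=np.array([[u,v,*T(u,v)] for v in range(280,475,2) for u in range(30,620,4) if 0.02<im["range_z"][v,u]<.2])
print(len(pts)); z=pts[:,4]
for lo in np.arange(-.045,.0,.005):
    q=pts[(z>=lo)&(z<lo+.005)]
    if len(q): print(round(lo,3),len(q),"x",q[:,2].min().round(3),q[:,2].max().round(3),"y",q[:,3].min().round(3),q[:,3].max().round(3))
for lo in (-.06,-.075,-.09):
    q=pts[(z>=lo)&(z<lo+.015)]; print(lo,"y",q[:,3].min().round(3),q[:,3].max().round(3))
s=pickle.load(open("s2.pkl","rb")); st=manip.get_state()
for v in range(214,228,2):print(v,[depth(s,u,v).round(3)[[0,1,2]].tolist() for u in (318,321,324)])
for p in range(80,10,-8): print(p,arc(p,.068))
E
```

```text
7948
-0.045 40 x 0.006 0.01 y -0.014 0.012
-0.04 32 x 0.005 0.01 y -0.012 0.01
-0.035 10 x 0.009 0.01 y -0.007 0.005
-0.06 y -0.014 0.013
-0.075 y -0.029 0.028
-0.09 y -0.042 0.041
214 [[0.577, 0.058, 0.128], [0.579, 0.051, 0.129], [0.59, 0.052, 0.125]]
216 [[0.573, 0.054, 0.125], [0.581, 0.052, 0.123], [0.59, 0.051, 0.121]]
218 [[0.575, 0.056, 0.119], [0.582, 0.053, 0.118], [0.592, 0.053, 0.115]]
220 [[0.577, 0.058, 0.113], [0.579, 0.051, 0.115], [0.586, 0.048, 0.113]]
222 [[0.576, 0.056, 0.109], [0.579, 0.051, 0.11], [0.589, 0.051, 0.107]]
224 [[0.574, 0.055, 0.106], [0.578, 0.049, 0.106], [0.587, 0.049, 0.104]]
226 [[0.758, 0.219, -0.0], [0.761, 0.211, 0.001], [0.769, 0.208, -0.0]]
80 [-0.0003, 0.0053, 0.0002, 0.3, -0.1, 5.9]
72 [-0.0016, 0.0127, 0.0002, 0.3, -0.1, 13.9]
64 [-0.0039, 0.0199, 0.0002, 0.3, -0.1, 21.9]
56 [-0.0072, 0.0267, 0.0003, 0.3, -0.2, 29.9]
48 [-0.0114, 0.0329, 0.0003, 0.2, -0.2, 37.9]
40 [-0.0164, 0.0385, 0.0003, 0.2, -0.2, 45.9]
32 [-0.0222, 0.0434, 0.0003, 0.2, -0.2, 53.9]
24 [-0.0286, 0.0474, 0.0003, 0.2, -0.2, 61.9]
16 [-0.0354, 0.0504, 0.0003, 0.2, -0.2, 69.9]
```

Both cameras agree that the tip sits about 35 mm short of the reported TCP. For tip z = 0.070 I need TCP z ≈ 0.035. I'll retrace over the tabs and come down behind the green one.

```bash
python3 -m crank '[[-0.0003,0.0053,0,0,0,6],[-0.0016,0.0127,0,0,0,14],[-0.0039,0.0199,0,0,0,22],[-0.0072,0.0267,0,0,0,30],[-0.0114,0.0329,0,0,0,38],[-0.0164,0.0385,0,0,0,46],[-0.0222,0.0434,0,0,0,54],[-0.0286,0.0474,0,0,0,62],[-0.0354,0.0504,0,0,0,70],[-0.0354,0.0504,0,0,0,70],[-0.0354,0.0504,0.012,0,0,70],[-0.0354,0.0504,0.023,0,0,70],[-0.0354,0.0504,0.033,0,0,70],[-0.0354,0.0504,0.033,0,0,70]]'
python3 - <<'E'
from h import *
s=grab("scene"); p=proj(s,[.5845,.008,.07]); x,y=int(p[0]),int(p[1]); 
cv2.imwrite("pics/c4.png",cv2.resize(s["frame"][y-70:y+60,x-75:x+75],None,fx=4,fy=4,interpolation=cv2.INTER_CUBIC))
for p in range(22,145,6): print(p,arc(p,.035))
E
```

```text
clock: 6.52
position: [0.6354, 0.0232, 0.0338]
ee_rot: [-0.001, 0.99, 0.139, 0.001]
contact_force: [-0.7, 0.1, 0.7]
width: -0.0003
22 [-0.0, -0.0053, -0.0004, 0.0, -0.2, -6.1]
28 [-0.0009, -0.0109, -0.0004, 0.0, -0.2, -12.1]
34 [-0.0024, -0.0164, -0.0004, 0.0, -0.2, -18.1]
40 [-0.0044, -0.0216, -0.0004, 0.0, -0.2, -24.1]
46 [-0.007, -0.0267, -0.0004, 0.0, -0.2, -30.1]
52 [-0.0101, -0.0314, -0.0004, 0.1, -0.2, -36.1]
58 [-0.0136, -0.0358, -0.0004, 0.1, -0.2, -42.1]
64 [-0.0176, -0.0398, -0.0004, 0.1, -0.2, -48.1]
70 [-0.022, -0.0433, -0.0005, 0.1, -0.2, -54.1]
76 [-0.0268, -0.0464, -0.0005, 0.1, -0.2, -60.1]
82 [-0.0318, -0.049, -0.0005, 0.1, -0.2, -66.1]
88 [-0.0371, -0.051, -0.0005, 0.1, -0.2, -72.1]
94 [-0.0426, -0.0525, -0.0005, 0.1, -0.2, -78.1]
100 [-0.0481, -0.0533, -0.0006, 0.2, -0.2, -84.1]
106 [-0.0538, -0.0536, -0.0006, 0.2, -0.2, -90.1]
112 [-0.0594, -0.0533, -0.0006, 0.2, -0.2, -96.1]
118 [-0.065, -0.0524, -0.0006, 0.2, -0.2, -102.1]
124 [-0.0705, -0.051, -0.0006, 0.2, -0.2, -108.1]
130 [-0.0758, -0.0489, -0.0007, 0.2, -0.2, -114.1]
136 [-0.0808, -0.0464, -0.0007, 0.2, -0.1, -120.1]
142 [-0.0855, -0.0433, -0.0007, 0.2, -0.1, -126.1]
```

View pics/c4.png

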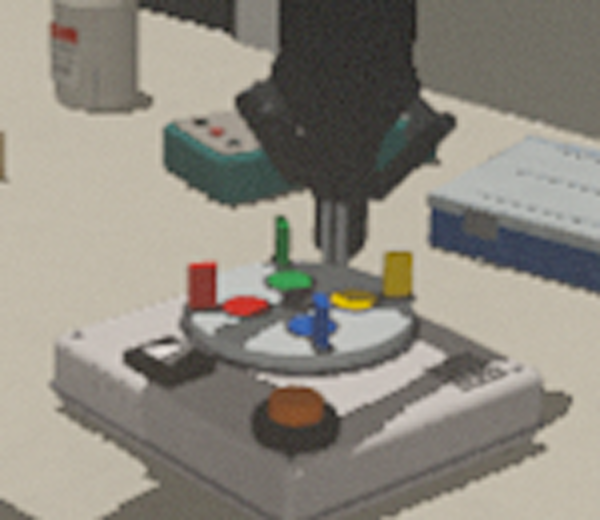

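The scene view shows the fingertip (340,258) just above the disc, between the green tab (282,240) and the yellow tab (398,273). Now I'll push to arc angle 100°.

```bash
python3 -m crank '[[0,-0.0053,-0.001,0,0,-6],[-0.0009,-0.0109,-0.001,0,0,-12],[-0.0024,-0.0164,-0.001,0,0,-18],[-0.0044,-0.0216,-0.001,0,0,-24],[-0.007,-0.0267,-0.001,0,0,-30],[-0.0101,-0.0314,-0.001,0,0,-36],[-0.0136,-0.0358,-0.001,0,0,-42],[-0.0176,-0.0398,-0.001,0,0,-48],[-0.022,-0.0433,-0.001,0,0,-54],[-0.0268,-0.0464,-0.001,0,0,-60],[-0.0318,-0.049,-0.001,0,0,-66],[-0.0371,-0.051,-0.001,0,0,-72],[-0.0426,-0.0525,-0.001,0,0,-78],[-0.0481,-0.0533,-0.001,0,0,-84],[-0.0481,-0.0533,-0.001,0,0,-84],[-0.0481,-0.0533,-0.001,0,0,-84]]'
python3 - <<'E'
from h import *
t=grab("top")["frame"][210:310,285:395]
s=grab("scene"); p=proj(s,[.5845,.008,.07]); x,y=int(p[0]),int(p[1]); 
cv2.imwrite("pics/c5.png",np.hstack([cv2.resize(t,(396,360),interpolation=cv2.INTER_CUBIC),cv2.resize(s["frame"][y-60:y+60,x-65:x+65],(390,360),interpolation=cv2.INTER_CUBIC)]))
for p in range(106,167,6): print(p,arc(p,.036))
E
```

```text
clock: 8.57
position: [0.5757, 0.0612, 0.0358]
ee_rot: [0.001, 0.644, 0.765, 0.002]
contact_force: [1.0, 0.1, 0.1]
width: -0.0004
106 [-0.0002, -0.0061, -0.0004, 0.3, -0.0, -6.1]
112 [-0.0011, -0.0117, -0.0004, 0.3, -0.0, -12.1]
118 [-0.0026, -0.0172, -0.0004, 0.3, 0.0, -18.1]
124 [-0.0046, -0.0224, -0.0005, 0.3, 0.0, -24.1]
130 [-0.0072, -0.0275, -0.0005, 0.3, 0.0, -30.1]
136 [-0.0103, -0.0322, -0.0005, 0.3, 0.0, -36.1]
142 [-0.0139, -0.0366, -0.0005, 0.3, 0.1, -42.1]
148 [-0.0179, -0.0406, -0.0005, 0.3, 0.1, -48.1]
154 [-0.0223, -0.0441, -0.0006, 0.3, 0.1, -54.1]
160 [-0.027, -0.0472, -0.0006, 0.3, 0.1, -60.1]
166 [-0.0321, -0.0497, -0.0006, 0.2, 0.1, -66.1]
```

View pics/c5.png

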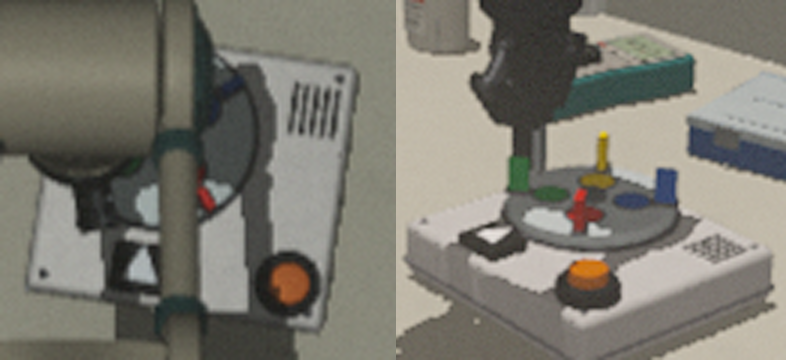

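The turret turns: the red tab is now at (207,203) in the top crop, and the finger is behind the green one at (518,172) in the scene crop. I'll work out the angle from red.

```bash
python3 - <<'E'
from h import *
im=grab("top")
for u,v in((211,208),(200,192)):
    p=atz(im,285+u/3.6,210+v/3.6,.085); d=p[:2]-AX; print(p.round(4),np.linalg.norm(d),np.degrees(np.arctan2(d[1],d[0]))%360-90)
h=cv2.cvtColor(im["frame"],cv2.COLOR_BGR2HSV); m=((h[...,0]<6)|(h[...,0]>174))&(h[...,1]>150)&(h[...,2]>90); ys,xs=np.nonzero(m[210:310,285:395]); print(np.c_[xs+285,ys+210].tolist())
E
```

```text
[ 0.5313 -0.0238  0.085 ] 0.061969326716995544 120.88279527566041
[ 0.5417 -0.0168  0.085 ] 0.04944845723433489 120.10512105580264
[[340, 262], [341, 262], [340, 263], [341, 263], [342, 263], [341, 264], [342, 264], [341, 265], [342, 265], [343, 265], [342, 266], [343, 266], [342, 267], [343, 267]]
```

```bash
python3 -m crank '[[-0.0002,-0.0061,0,0,0,-6],[-0.0011,-0.0117,0,0,0,-12],[-0.0026,-0.0172,0,0,0,-18],[-0.0046,-0.0224,0,0,0,-24],[-0.0072,-0.0275,0,0,0,-30],[-0.0103,-0.0322,0,0,0,-36],[-0.012,-0.0344,0,0,0,-39],[-0.0139,-0.0366,0,0,0,-42],[-0.0159,-0.0386,0,0,0,-45],[-0.0179,-0.0406,0,0,0,-48],[-0.0193,-0.0418,0,0,0,-50],[-0.0193,-0.0418,0,0,0,-50],[-0.0193,-0.0418,0,0,0,-50]]'
python3 - <<'E'
from h import *
print(arc(144,.036), arc(140,.036), arc(140,.15))
E
```

```text
clock: 10.35
position: [0.5379, 0.0352, 0.0354]
ee_rot: [0.002, 0.26, 0.966, 0.001]
contact_force: [0.5, 0.2, -0.0]
width: -0.0001
[-0.0002, 0.0054, -0.0006, 0.2, 0.2, 5.8] [-0.0008, 0.0092, -0.0006, 0.2, 0.2, 9.8] [-0.0011, 0.0096, -0.1146, 0.2, 0.2, 9.8]
```

```bash
python3 -m crank '[[-0.0002,0.0054,0,0,0,5],[-0.0008,0.0092,-0.01,0,0,9],[-0.0011,0.0096,-0.06,0,0,10],[-0.0011,0.0096,-0.1,0,0,10],[-0.0011,0.0096,-0.1,0,0,10]]'
python3 -c "
from h import *
print(rel([.4847,-.0745,.13],40))"
```

```text
clock: 10.98
position: [0.5454, 0.0425, 0.1387]
ee_rot: [0.005, 0.343, 0.939, 0.002]
contact_force: [0.1, -0.0, -0.3]
width: -0.0001
[-0.029, -0.1287, 0.0079, 0.7, -0.1, 99.8]
```

```bash
python3 -m crank '[[-0.003,-0.013,0,0,0,10],[-0.006,-0.026,0,0,0,20],[-0.009,-0.039,0,0,0,30],[-0.012,-0.052,0,0,0,40],[-0.015,-0.065,0,0,0,50],[-0.018,-0.078,0,0,0,60],[-0.021,-0.091,0,0,0,70],[-0.024,-0.104,0,0,0,80],[-0.027,-0.117,0,0,0,90],[-0.029,-0.1287,0.004,0,0,99.8],[-0.029,-0.1287,0.008,0,0,99.8],[-0.029,-0.1287,0.008,0,0,99.8]]'
python3 - <<'E'
from h import *
import pickle
im=grab("wrist"); cv2.imwrite("pics/w6.png",im["frame"]); pickle.dump(im,open("w6.pkl","wb"))
E
```

```text
clock: 12.48
position: [0.4839, -0.0741, 0.1289]
ee_rot: [0.001, 0.939, 0.343, 0.004]
contact_force: [-0.1, -0.5, 0.1]
width: -0.0002
```

View pics/w6.png

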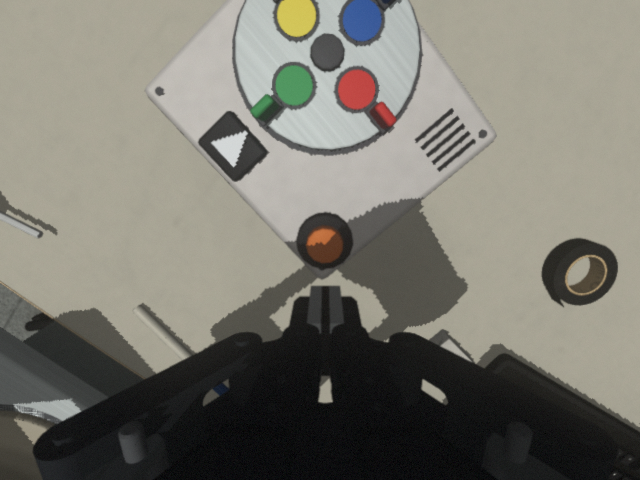

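The view is clear: hub (327,52), green filter (294,85) with its tab at (264,107), pointer plate (233,146), button (325,245). Now I'll compute the alignment.

```bash
python3 - <<'E'
from h import *
import pickle
im=pickle.load(open("w6.pkl","rb"))
A=atz(im,327,52,.063); ang=lambda p:np.degrees(np.arctan2(p[1]-A[1],p[0]-A[0]))%360
print("axis",A.round(4))
for n,u,v,z,off in(("gfil",294,85,.057,0),("rfil",358,89,.057,-90),("bfil",362,19,.057,180),("yfil",297,17,.057,90),("plate",233,146,.055,0),("gtabtop",262,104,.085,0)):
    p=atz(im,u,v,z); print(n,p.round(4),np.hypot(*(p-A)[:2]).round(4),(ang(p)+off)%360)
c=im["frame"][:160,170:340].astype(float)
m=(im["frame"].min(2)>170); m[:125]=0;m[165:]=0;m[:,:205]=0;m[:,255:]=0; print(m.sum())
g=im["frame"].astype(int); 
for nm,mm in(("g",(g[...,1]>g[...,2]+40)&(g[...,1]>g[...,0]+25)),):
    n,l,s,ce=cv2.connectedComponentsWithStats(mm.astype(np.uint8)); print([(s[i].tolist(),ce[i].round(1).tolist()) for i in range(1,n) if s[i][4]>60])
# button
for u,v in((325,240),(325,245),(318,250),(330,250),(350,225)): print(depth(im,u,v).round(4))
b=atz(im,325,244,.067); print("button",b.round(4))
cv2.imwrite("pics/w6c.png",cv2.resize(im["frame"][60:190,190:320],None,fx=4.6,fy=4.6,interpolation=cv2.INTER_CUBIC))
E
```

```text
axis [0.5838 0.0092 0.063 ]
gfil [0.5551 0.014  0.057 ] 0.0291 170.4657200224959
rfil [ 0.5811 -0.0207  0.057 ] 0.03 174.86494741315403
bfil [0.6147 0.0055 0.057 ] 0.0311 173.27602780200857
yfil [0.5883 0.0384 0.057 ] 0.0296 171.06519168042178
plate [0.4962 0.0223 0.055 ] 0.0886 171.43923769093658
gtabtop [0.5321 0.0173 0.085 ] 0.0523 171.0948438222315
663
[([276, 66, 37, 39, 1145], [293.7, 84.9]), ([251, 95, 22, 22, 235], [261.1, 105.4])]
[ 0.4876 -0.0702  0.0661]
[ 0.4846 -0.0728  0.0654]
[ 0.4785 -0.0712  0.0661]
[ 0.484  -0.0781  0.0653]
[ 0.505  -0.0816  0.043 ]
button [ 0.4855 -0.072   0.067 ]
```

View pics/w6c.png

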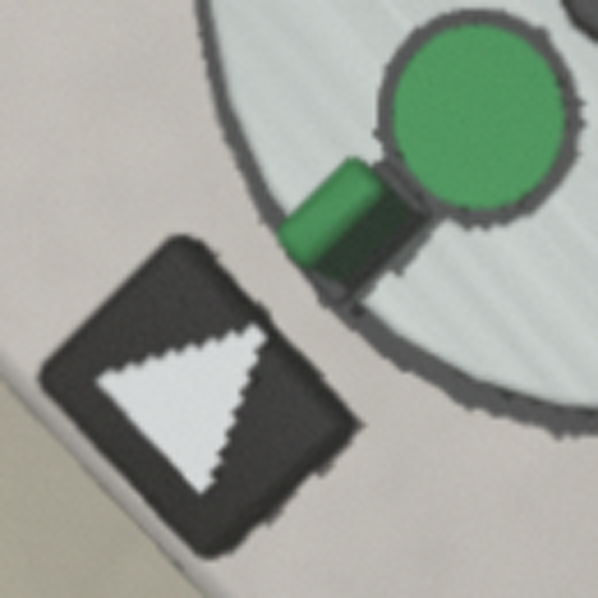

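The green tab is in line with the pointer: tab and filters average about 172°, the plate is at 171.4°, and the tab top at 171.1° is under 1 mm off. The button top is at z ≈ 0.066. I'll approach it.

```bash
python3 -m crank '[[0.0016,0,0.03,0,0,0],[0.0016,0,0.06,0,0,0],[0.0016,0,0.08,0,0,0],[0.0016,0,0.092,0,0,0],[0.0016,0,0.092,0,0,0],[0.0016,0,0.092,0,0,0]]'; python3 -m crank '[[0,0,0.003,0,0,0],[0,0,0.005,0,0,0],[0,0,0.005,0,0,0],[0,0,0.005,0,0,0]]'
```

```text
clock: 13.28
position: [0.4872, -0.073, 0.038]
ee_rot: [0.001, 0.939, 0.343, 0.005]
contact_force: [1.1, 0.1, 1.0]
width: -0.0001
clock: 13.78
position: [0.4878, -0.0732, 0.0334]
ee_rot: [0.002, 0.939, 0.343, 0.006]
contact_force: [-0.6, -0.6, 3.7]
width: -0.0003
```

```bash
python3 -m crank '[[-0.001,0,0.002,0,0,0],[-0.001,0,0.004,0,0,0],[-0.001,0,0.004,0,0,0],[-0.001,0,0.004,0,0,0]]'
```

```text
clock: 14.28
position: [0.4879, -0.0734, 0.0311]
ee_rot: [0.002, 0.939, 0.343, 0.007]
contact_force: [-2.1, 3.6, 16.9]
width: -0.0002
```

```bash
python3 - <<'E'
from h import *
s=grab("scene"); st=manip.get_state(); print(st["contact_force"],st["moment"])
p=proj(s,[.485,-.073,.08]); x,y=int(p[0]),int(p[1]); print(x,y)
cv2.imwrite("pics/c7.png",cv2.resize(s["frame"][y-60:y+50,x-70:x+70],None,fx=5,fy=5,interpolation=cv2.INTER_CUBIC))
E
```

```text
[-2.39898279  3.33936366 17.48274784] [0.56744042 0.39274693 0.01575267]
335 265
```

View pics/c7.png

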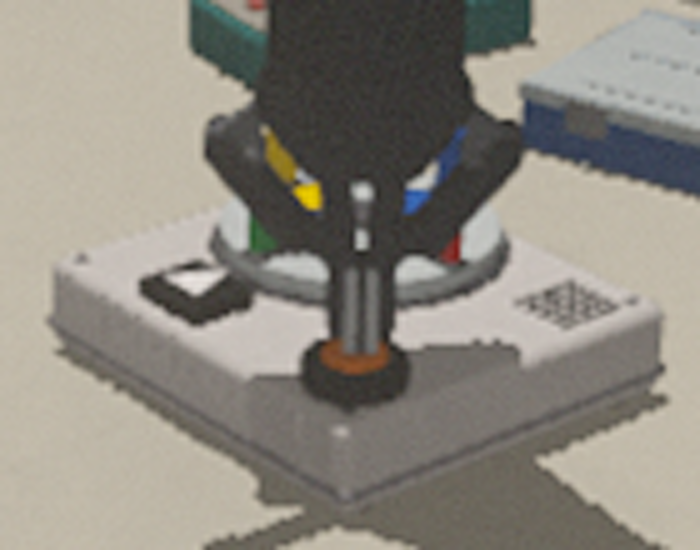

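The scene view shows the orange cap (355,358) pushed down almost flush with its black ring. With 17 N against a 5 N spring, it's on its stop. I'll release it and go back to the earlier viewpoint.

```bash
python3 -m crank '[[0,0,-0.01,0,0,0],[-0.002,0,-0.04,0,0,0],[-0.002,0,-0.08,0,0,0],[-0.002,0,-0.098,0,0,0],[-0.002,0,-0.098,0,0,0],[-0.002,0,-0.098,0,0,0]]'
python3 - <<'E'
from h import *
im=grab("wrist"); cv2.imwrite("pics/w8.png",im["frame"][:300])
g=im["frame"].astype(int); mm=(g[...,1]>g[...,2]+40)&(g[...,1]>g[...,0]+25)
n,l,s,ce=cv2.connectedComponentsWithStats(mm.astype(np.uint8)); print([(ce[i].round(1).tolist()) for i in range(1,n) if s[i][4]>60])
for u,v in((325,240),(325,245),(318,250),(330,250)): print(depth(im,u,v).round(4))
c=[atz(im,*ce[i],z)[:2].round(4) for i,z in zip([i for i in range(1,n) if s[i][4]>60],(.057,.085))]; print(c)
print(manip.get_state()["contact_force"])
E
```

```text
clock: 15.08
position: [0.4838, -0.0746, 0.1279]
ee_rot: [0.001, 0.939, 0.343, 0.006]
contact_force: [-0.1, 0.2, -0.3]
width: 0.0002
[[292.8, 84.2], [260.0, 104.5]]
[ 0.4878 -0.0708  0.0653]
[ 0.4849 -0.0733  0.0652]
[ 0.4787 -0.0717  0.0655]
[ 0.4849 -0.078   0.0677]
[array([0.555 , 0.0142]), array([0.5311, 0.0172])]
[-1.20827523 -0.05487097 -0.15989139]
```

View pics/w8.png

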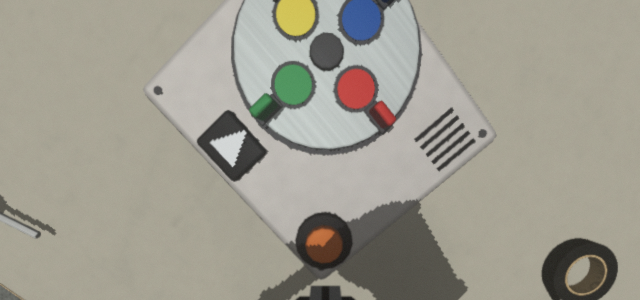

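The green tab still lines up with the pointer, the button top is back at z ≈ 0.0655, and the arm is clear of everything.

```bash
python3 -c "
from rig import job; print(job.sign_off())"
```

```text
the job is handed in; nothing more can be done
None
```

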